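# Hang the slide rack on the drying rail

## Task

Pick up the blue slide-rack hanger by its orange tab and hook it over the high end of the sloped drying rail, uphill of the yellow spring gate, setting its wheels gently down on the rail before you do anything else. Still holding it, push it gently along the rail through the gate, then let go so that it rolls by itself down to the red stop and hangs there at rest, with the gate sprung back behind it. Never press on the rail or stand with more than 20 N, and leave the bottle, the green box and the white beaker where they are.

Things in the scene. Friction and masses are not known exactly. Their poses are not given: they have to be found in the camera images.
- stand: Fixed steel drying stand. Origin: middle of its drip tray's underside, on the table; z up, x across the rail, away from the robot's side, y towards the rail's LOW end. Tray 130 (x) x 470 (y) x 14 mm. Posts, 14 mm diameter, at y = -215 and +215 mm carry the rail, which lies over the y axis (x = 0).
- rail_mid (a point): NOMINAL middle of the rail's top face, 175 mm above the stand's origin (stand's axes). The rigid aluminium rail, 10 mm wide, 14 mm deep, slopes DOWN towards +y by 8 degrees (0.14 rad). It is clamped by hand: really up to 10 mm higher or lower than this point (same slope); this is not measured and must be felt or seen. s below = distance along the slope from here, downhill +.
- entry (a point): NOMINAL point of the rail's top face (again really up to 10 mm higher or lower) at s = -95 mm, near the high end: a good place for the middle of the hanger when it is hooked on, uphill of the gate. Good range s = -115 to -70 mm. The post is at s = -217 mm.
- stop (a point): NOMINAL point of the rail's top face (again up to 10 mm higher or lower) at s = +180 mm: foot of the uphill face of the red end stop, a block 24 mm wide and 26 mm high. A hanger rolled home rests its cheek plates against it, its middle at s = +140 mm, its grip point about 7 mm farther along y than its wheels' middle.
- gate (a joint): Swing (rad) of the yellow sprung flap under the rail: 0 shut (square to the rail), grows when pushed downhill, up to 1.3. Pivot at s = -20 mm, 18 mm below the rail's top; tip 63 mm below; 14 mm wide. It stops a hanger (weight alone does not open it); pushing through takes about 2 to 4 N and opens it to about 0.6. With the hanger's middle at s = +25 mm it has snapped shut behind.
- grip (a point): Centre of the hanger's orange grip tab, 10 mm thick (x), 40 mm long (y), reaching 22 mm above and 24 mm below this point, onto a steel bridge (80 mm in y, x -26 to +16 mm). Hanger's axes: z up, y along its wheels, x the open side of its hook. Mass about 0.32 kg; stands upright on the table, underside 170 mm below this point. Hung with its x along the stand's x, y downhill.
- wheels (a point): Middle between the undersides of the hanger's two white wheels (18 mm diameter, 8 mm wide, at y = -26 and +26 mm), which ride on the rail: 51 mm below the grip centre. Cheek plates 3 mm thick at x = -9.5 and +9.5 mm (16 mm apart inside; y -40 to +40 mm) reach 8 mm below this point. Seated, the hanger lies at the rail's slope.
- rack_deck (a point): Middle of the top of the striker, a yellow block 16 mm (x) by 6 mm (y), 20 mm high, on the deck of the blue rack: 106 mm below the grip centre, 55 mm below the wheels' undersides. Rack 84 mm long (y), x -26 to +20 mm, its deck 126 mm below the grip centre, joined to the bridge by a stem at x = -26 to -22 mm. The rail enters from the +x side, above the striker and below the cheeks.
- oil_mid (a point): Bystander: amber bottle, diameter 34, height 75 mm; point at mid height.
- slidebox_mid (a point): Bystander: green slide box 85 x 60 x 35 mm; point at mid height.
- beaker_mid (a point): Bystander: white beaker, diameter 64, height 85 mm; point at mid height.
Things that resemble listed ones, but are neither listed nor needed, are in the scene too. Of the things like the part that bears grip, leave any that is pink; of the rest the smaller one is meant.

How it is judged (in metres and radians):
On the way, in this order (a step that is already met when the one before it is completed fails the run):
1. the hanger, still held, is set down on the rail uphill of the gate (contact force between hanger and stand above 1 N and contact force between the fingers and hanger above 1 N and y of grip in the frame of stand below -0.03 m and z of grip in the frame of stand above 0.2 m and value of joint gate below 0.15 rad), for 0.2 s.
2. it is pushed through the gate while held (value of joint gate above 0.45 rad and contact force between the fingers and hanger above 0.5 N), for 0.05 s.
3. it is let go past the gate, well before the stop (value of joint gate below 0.2 rad and contact force between the fingers and hanger below 0.1 N and y of grip in the frame of stand between 0 and 0.115 m), for 0.05 s.
At the end, for the whole second after the job is handed in: The hanger hangs upright (within 0.3 rad) on the rail, its grip point 138 to 155 mm from the stand's origin along the stand's y (against the stop to within about 8 mm) and within 20 mm of the rail's line, at rest (under 10 mm/s) and let go; the gate is shut (under 0.1 rad) (y of grip in the frame of stand between 0.138 and 0.155 m and x of grip in the frame of stand between -0.02 and 0.02 m and z of grip in the frame of stand above 0.18 m and angle between grip's own z axis and vertical below 0.3 rad and contact force between hanger and stand above 1 N and linear speed of hanger below 0.01 m/s and value of joint gate below 0.1 rad and contact force between the fingers and hanger below 0.1 N); the robot touches nothing.
It fails at once if the hanger is pressed or knocked on the stand or rail with more than 20 N (contact force between hanger and stand above 20 N).
It fails at once if the robot presses on the stand, rail or gate with more than 20 N (contact force between the arm and stand above 20 N).
It fails at once if the hanger is tipped over (angle between grip's own z axis and vertical above 0.8 rad).
It fails at once if the bottle, the green box or the beaker is moved by more than 20 mm (distance of any of oil_mid, slidebox_mid, beaker_mid from where it was at the start of the episode above 0.02 m).
It also fails if it takes over 67 s, if anything falls off the work surface, if the arm or the gripper's body presses on something with over 40 N, if the wrist force passes 120 N, or if a joint passes its speed limit or range.

## Robot

A 6-joint arm with a two-finger parallel gripper is mounted at the origin on the work surface. World frame = base frame: x ahead of the robot, y to its left, z up, the work surface at z = 0. Lengths are in mm, angles in rad, forces in N, time in s.
With the tool pointing down it reaches from about 425 to 925 mm from the base axis. Payload 12.5 kg.
Tool frame: the origin (TCP) lies at the very end of the fingers, on their centre line; the grasp point (between the pads) lies 19 mm behind it; z points along the fingers, y is the line along which they close (so a half turn about z gives the same grasp; the last joint's range is limited). The gripper opens to 85 mm and grips with 20 to 120 N. Pads are 22 mm wide; open, the fingers measure 114 mm over their backs; the gripper's body (76 mm by 85 mm) begins 54 mm behind the grasp point. The pads swing forward as they close: fully open they stand 13 mm farther back than shut.
Start: joints at [-1.342, 0.491, 1.559, -0, 1.092, -0.106], TCP at [205.386, -590.306, 231.327] pointing down, gripper open.
Joint ranges: [-3.1, 3.1], [-0.84, 2.19], [0.05, 2.79], [-1.13, 4.28], [0.06, 2.93], [-2.69, 2.69]. Speed limits (rad/s): [2.22, 2.22, 2.79, 3.14, 3.14, 3.14].

## Interface

Orientations are given as a rotation vector (axis times angle).
In Python, from plant import telemetry, imaging, order gives the robot as it stands.
- The arm moves only by the shell command python3 -m handwheel 'ROWS' [OPENING]. ROWS is a JSON object of lists of equal length, an entry for each row: "offset": the shift along the tool's x, y, z scaled (see below), a list of three; "dr": the turn, a rotation vector about the tool's x, y, z scaled (see below), a list of three. In form: {"offset": [[tx, ty, tz], ...], "dr": [[ax, ay, az], ...]}. A call has 1 to 20 rows; each row shifts and turns the commanded pose from where the row before left it, along the tool's axes as they then stand; what a row does not reach is not made up. The controller multiplies each number of a shift by 120 mm and each number of a turn by 2 rad. A row lasts 1/12 s, in which the tool goes at most 41.7 mm and 7.16 degrees, less where a joint would pass 70% of its speed; a pose out of reach is approached as far as the arm can. A call with a number of a shift or a turn outside -1 to 1 is refused whole. A call with a gripper value outside its range is refused whole. OPENING is the opening, from 0 (shut) to 1 (fully open), set as the call begins (- or left out, the last holds). The fingers move at their own pace and stop on an object; the grip force is fixed at half the most. Time passes only in rows, so rows that do not move let the fingers close. It gives the time, the measured TCP pose, the force, the opening and the grip force at its end, in the units of the state.
- telemetry.observe(): the state, without advancing time (a new reading comes with each control period).
- imaging.grab_frame(name): name is "scene" or "side" or "wrist"; returns a dict with "img" (480x640x3 uint8, blue, green, red), "vfov" (degrees; the focal length in pixels is half the picture's height over the tangent of half this angle, whatever the lens; pixels are square), "cx", "cy" (the principal point, pixels), "cam_to_world" (4x4, takes a point from camera to world coordinates); the wrist camera has in their place "mount" (4x4, takes a point from camera to tool coordinates, whose origin is the TCP and whose axes are the flange's). Camera axes: x right, y down, z forward; pixel columns grow to the right and rows downward; lengths in mm; the calibration is good to about 2 mm. A picture is of the moment at which its call begins: read the wrist's pose just before it. There is no depth.
- order.hand_in(): hands the job in; it is judged then, once.
The state is a dict: "time_s": time; "qpos": joint angles; "joint_velocities": joint speeds; "tau": joint torques, N m; "position": TCP position; "ee_rot": TCP orientation; "force": force on the tool from outside, world axes, zero at the start; "torque": the same for the moment, N m; "opening": opening from 0.0 (shut) to 1.0 (fully open); "gripper_force": force on a finger pad.
Only numpy, scipy, OpenCV 4.12 (cv2) and the standard library are available. Lean on these libraries where they do the work, as an engineer would, in place of code of your own. Each camera call takes 0.05 s, during which the arm holds its last target. There are 200 camera calls.

## Working session

There is one attempt and no reset: what is moved stays moved. The work goes in short steps, Python scripts to look and compute and a shell command to move; the robot and the scene stay as the last step left them, time stands still between calls to the robot, and variables do not carry over. Pictures are saved under pics/ and viewed, at most 11 in all, crops included, and the job is handed in when it is done.

```bash
mkdir -p pics; ls; cat > h.py <<'E'
import numpy as np,cv2,json
from plant import telemetry,imaging,order
from scipy.spatial.transform import Rotation as R
def snap(n,f):
    s=telemetry.observe(); d=imaging.grab_frame(n)
    cv2.imwrite('pics/'+f+'.png',d['img'])
    if 'mount' in d:
        T=np.eye(4);T[:3,:3]=R.from_rotvec(s['ee_rot']).as_matrix();T[:3,3]=s['position'];C=T@np.array(d['mount'])
    else: C=np.array(d['cam_to_world'])
    foc=240/np.tan(np.radians(d['vfov'])/2)
    np.savez('pics/'+f+'.npz',C=C,k=[foc,d['cx'],d['cy']])
    return d
def ray(f,u,v):
    z=np.load('pics/'+f+'.npz');fo,cx,cy=z['k'];C=z['C']
    d=C[:3,:3]@np.array([(u-cx)/fo,(v-cy)/fo,1]);return C[:3,3],d/np.linalg.norm(d)
def atz(f,u,v,h):
    o,d=ray(f,u,v);return o+d*(h-o[2])/d[2]
def tri(obs):
    A=0;b=0
    for o in obs:
        p,d=ray(*o);P=np.eye(3)-np.outer(d,d);A=A+P;b=b+P@p
    x=np.linalg.solve(A,b);return x,[np.linalg.norm(np.cross(x-ray(*o)[0],ray(*o)[1])) for o in obs]
def proj(f,p):
    z=np.load('pics/'+f+'.npz');fo,cx,cy=z['k'];q=np.linalg.inv(z['C'])@np.append(p,1);return cx+fo*q[0]/q[2],cy+fo*q[1]/q[2]
E
python3 - <<'E'
from h import *
print(telemetry.observe())
for n in('scene','side','wrist'):
    d=snap(n,n+'0');z=np.load('pics/'+n+'0.npz');print(n,z['C'].round(2).tolist(),z['k'])
E
```

```text
pics
{'time_s': 0.0, 'qpos': array([-1.34159182e+00,  4.91518463e-01,  1.55947370e+00,  4.03382769e-06,
        1.09169918e+00, -1.05589706e-01]), 'joint_velocities': array([-0.00165206,  0.00054431,  0.0006397 ,  0.00188064, -0.00134999,
        0.00090609]), 'tau': array([-4.89686456e-03, -6.18461180e+01, -2.61598366e+01, -2.74103541e-04,
        4.08166423e-03,  2.95905295e-05]), 'position': array([ 205.33322412, -590.05547777,  230.74492052]), 'ee_rot': array([-3.09659781e+00, -5.23255254e-01,  1.00955084e-04]), 'force': array([-0.6560632 , -0.11550712, -0.24363863]), 'torque': array([ 0.06061029,  0.06463809, -0.02920618]), 'gripper_force': 0.0, 'opening': 1.0009086097526798}
scene [[-0.43, 0.69, -0.58, 986.48], [0.9, 0.34, -0.26, 207.91], [0.02, -0.64, -0.77, 826.86], [0.0, 0.0, 0.0, 1.0]] [466.8123653  315.90576789 241.79106052]
side [[-0.76, -0.44, 0.48, 55.26], [-0.65, 0.54, -0.54, 424.68], [-0.02, -0.72, -0.7, 695.28], [0.0, 0.0, 0.0, 1.0]] [452.08976005 316.17370034 235.56268377]
wrist [[0.33, -0.91, -0.27, 274.84], [-0.94, -0.32, -0.09, -566.67], [-0.0, 0.28, -0.96, 373.46], [0.0, 0.0, 0.0, 1.0]] [370.80601566 322.28942716 246.49900105]
```

View pics/scene0.png

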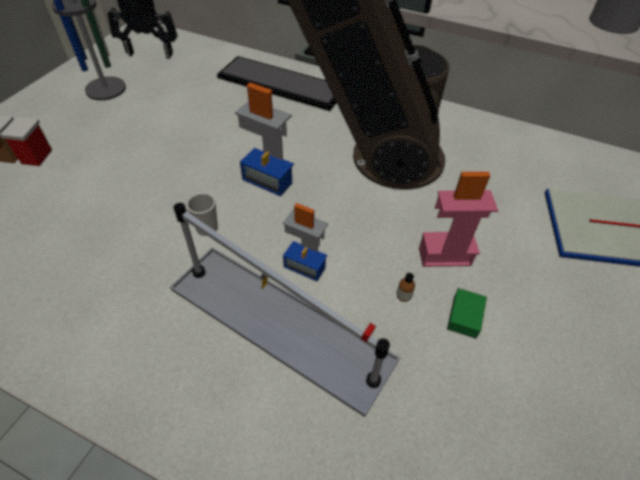

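View pics/side0.png

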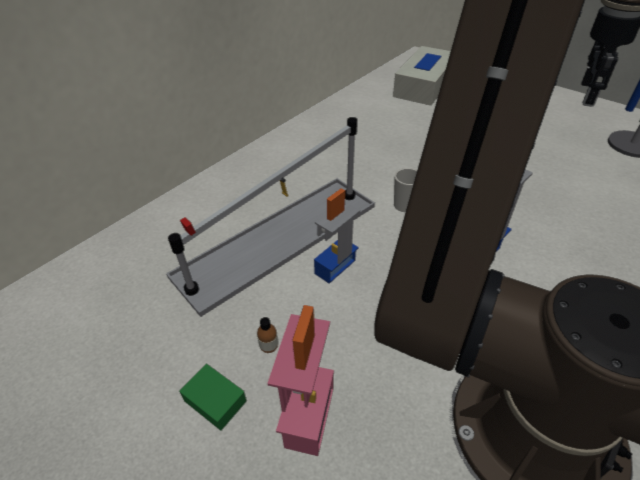

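Scene: the small blue hanger has its tab at about (304,216), with the larger one at (260,100) and the pink one to the right. Tray corners are at about (212,252), (172,290), (398,358) and (365,412), the red stop is at (369,331), and the gate is at (264,281). Side: the tab is at (336,204), the stop at (188,226) and the gate at (284,187).

```bash
python3 - <<'E'
from h import *
print('tray scene',[atz('scene0',*p,14).round(0).tolist() for p in[(212,251),(172,289),(398,357),(365,411)]])
print('tray side',[atz('side0',*p,14).round(0).tolist() for p in[(336,181),(375,204),(168,275),(202,310)]])
for n,a,b in[('tab',(304,216),(336,204)),('tabtopL',(295,205),(344,190)),('stop',(369,331),(188,226)),('posttop hi',(180,207),(352,121)),('posttop lo',(382,342),(176,237)),('gate',(264,282),(284,187))]:
    x,e=tri([('scene0',*a),('side0',*b)]);print(n,x.round(1),np.round(e,1))
for n,a,b in [('oil',(406,290),(267,338)),('box',(468,313),(213,396)),('beaker',(203,212),(407,190))]:
    x,e=tri([('scene0',*a),('side0',*b)]);print(n,x.round(1),np.round(e,1))
a=cv2.resize(cv2.imread('pics/scene0.png')[185:295,160:420],None,fx=3,fy=3,interpolation=2)
b=cv2.resize(cv2.imread('pics/side0.png')[110:290,155:385],None,fx=3,fy=3,interpolation=2)
cv2.imwrite('pics/ca.png',a);cv2.imwrite('pics/cb.png',b)
E
```

```text
tray scene [[501.0, -263.0, 14.0], [622.0, -281.0, 14.0], [561.0, 191.0, 14.0], [683.0, 173.0, 14.0]]
tray side [[609.0, -278.0, 14.0], [484.0, -266.0, 14.0], [678.0, 174.0, 14.0], [558.0, 186.0, 14.0]]
tab [442.2 -65.2 167.2] [1.2 1.2]
tabtopL [440.5 -85.3 187.2] [1.6 1.6]
stop [613.7 136.5 158.1] [0.9 0.9]
posttop hi [ 555.4 -260.6  206.4] [0.3 0.3]
posttop lo [617.7 161.9 148.2] [0.5 0.5]
gate [586.3 -75.7 127.6] [2.4 2.4]
oil [416.3 156.4  23. ] [1. 1.]
box [409.9 285.5  17.1] [1.6 1.6]
beaker [ 436.  -322.5   46.7] [2.1 2.1]
```

View pics/ca.png

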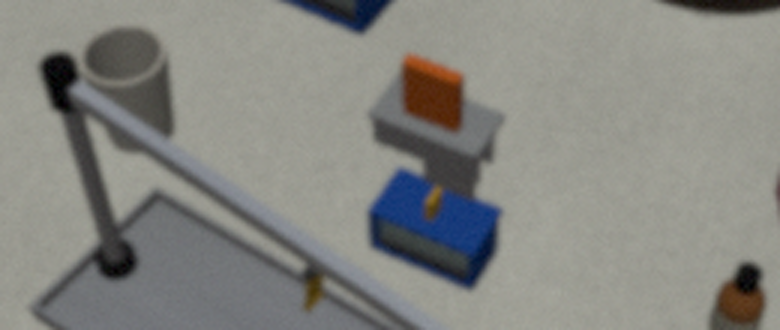

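View pics/cb.png

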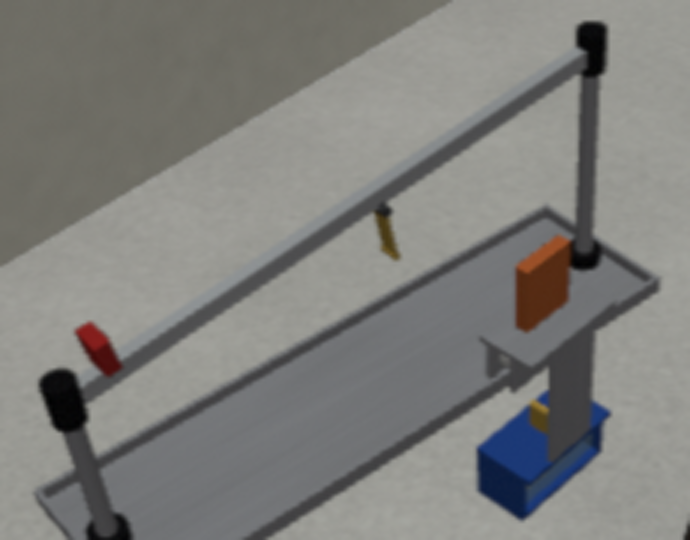

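```bash
cat >> h.py <<'E'
def go(p,Rt):
    s=telemetry.observe();Rc=R.from_rotvec(s['ee_rot'])
    print('pos',np.round(s['position'],1),'off(mm,tool)',Rc.inv().apply(np.array(p)-s['position']).round(1),'norm',(Rc.inv().apply(np.array(p)-s['position'])/120).round(4),'dr',((Rc.inv()*Rt).as_rotvec()/2).round(4),'F',np.round(s['force'],1),'t',s['time_s'],'open',round(s['opening'],3),'g',s['gripper_force'])
def tool(yaw,pitch=0):
    # tool y along stand/hanger -x or +x ; yaw = angle of hanger x in world; pitch downhill
    X=np.array([np.cos(yaw),np.sin(yaw),0]);Y=np.array([-np.sin(yaw),np.cos(yaw),0])
    Yd=Y*np.cos(pitch)-np.array([0,0,1])*np.sin(pitch);Zd=np.cross(X,Yd)
    return R.from_matrix(np.column_stack([-Yd,-X,-Zd])),R.from_matrix(np.column_stack([Yd,X,-Zd]))
E
python3 - <<'E'
from h import *
for u,v in [(284,254),(316.7,266),(293.3,241.7),(326.7,255)]: print('deck',atz('scene0',u,v,44).round(0))
for u,v in [(314,260.3),(339.5,276.5),(358,248)]: print('deck side',atz('side0',u,v,44).round(0))
# bridge top z=146: scene crop corners
for u,v in [(370,113),(458,153),(503,118),(415,78)]: print('bridge',atz('scene0',160+u/3,185+v/3,146).round(0))
for u,v in [(481,339),(528,363),(615,305)]: print('bridge side',atz('side0',155+u/3,110+v/3,146).round(0))
print('big',atz('scene0',267,185,0).round(0))
# rail top edges: scene +x edge, -x edge via two pixels; intersect planes with side's
print(R.from_rotvec(telemetry.observe()['ee_rot']).as_matrix().round(2).tolist())
yaw=-0.146
for t in tool(yaw): go([442,-65,330],t)
E
```

```text
deck [ 459. -104.   44.]
deck [457. -28.  44.]
deck [ 420. -102.   44.]
deck [421. -22.  44.]
deck side [460. -21.  44.]
deck side [395. -20.  44.]
deck side [ 413. -102.   44.]
bridge [ 459. -101.  146.]
bridge [465. -35. 146.]
bridge [425. -22. 146.]
bridge [418. -89. 146.]
bridge side [454. -22. 146.]
bridge side [419. -23. 146.]
bridge side [410. -97. 146.]
big [ 251. -265.    0.]
[[0.94, 0.33, -0.0], [0.33, -0.94, 0.0], [0.0, -0.0, -1.0]]
pos [ 205.3 -590.2  230.9] off(mm,tool) [ 396.1 -418.3  -98.8] norm [ 3.3007 -3.4859 -0.8231] dr [-3.0000e-04  4.0000e-04  1.0258e+00] F [-0.3  0.5  0.1] t 0.15 open 1.006 g 0.0
pos [ 205.3 -590.2  230.9] off(mm,tool) [ 396.1 -418.3  -98.8] norm [ 3.3007 -3.4859 -0.8231] dr [-3.00e-04 -2.00e-04 -5.45e-01] F [-0.3  0.5  0.1] t 0.15 open 1.006 g 0.0
```

```bash
python3 -m handwheel '{"offset":[[0,0,-0.15],[0,0,-0.15],[0,0,-0.15],[0,0,-0.15],[0,0,-0.15],[0,0,-0.15],[0,0,-0.15],[0,0,-0.15],[0,0,-0.15],[0,0,-0.15]],"dr":[[0,0,-0.0545],[0,0,-0.0545],[0,0,-0.0545],[0,0,-0.0545],[0,0,-0.0545],[0,0,-0.0545],[0,0,-0.0545],[0,0,-0.0545],[0,0,-0.0545],[0,0,-0.0545]]}' 1
python3 -m handwheel '{"offset":[[0.231,0.066,0],[0.231,0.066,0],[0.231,0.066,0],[0.231,0.066,0],[0.231,0.066,0],[0.231,0.066,0],[0.231,0.066,0],[0.231,0.066,0],[0.231,0.066,0],[0.231,0.066,0],[0.231,0.066,0],[0.231,0.066,0],[0.231,0.066,0],[0.231,0.066,0],[0.231,0.066,0],[0.231,0.066,0],[0.231,0.066,0],[0.231,0.066,0],[0.231,0.066,0],[0.1,0.066,0]],"dr":[[0,0,0],[0,0,0],[0,0,0],[0,0,0],[0,0,0],[0,0,0],[0,0,0],[0,0,0],[0,0,0],[0,0,0],[0,0,0],[0,0,0],[0,0,0],[0,0,0],[0,0,0],[0,0,0],[0,0,0],[0,0,0],[0,0,0],[0,0,0]]}'
python3 -m handwheel '{"offset":[[0,0,0],[0,0,0],[0,0,0]],"dr":[[0,0,0],[0,0,0],[0,0,0]]}'
python3 - <<'E'
from h import *
snap('wrist','w1');go([442,-65,330],tool(-.1)[1])
for n,p in [('tab',(442,-65,192)),('rail',(587,-48,175))]: print(n,proj('w1',p))
E
```

```text
time_s: 0.98
position: [205.3, -590.1, 412.0]
ee_rot: [-2.372, -2.06, -0.0]
force: [0.2, -0.4, -0.4]
opening: 0.999
gripper_force: 0.0
time_s: 2.65
position: [440.7, -77.8, 411.4]
ee_rot: [-2.376, -2.055, -0.001]
force: [0.6, -0.4, -0.2]
opening: 0.997
gripper_force: 0.0
time_s: 2.9
position: [440.1, -80.8, 411.1]
ee_rot: [-2.377, -2.053, 0.001]
force: [-0.9, -0.1, 0.4]
opening: 0.998
gripper_force: 0.0
pos [440.1 -81.  411.2] off(mm,tool) [16.2 -0.4 81.2] norm [ 0.1346 -0.0035  0.6768] dr [-0.0001  0.0001 -0.0234] F [ 0.4  1.  -0.2] t 2.95 open 0.999 g 0.0
tab (np.float64(320.5242335000502), np.float64(196.8308061958826))
rail (np.float64(462.41664392098767), np.float64(156.19831702877514))
```

View pics/w1.png

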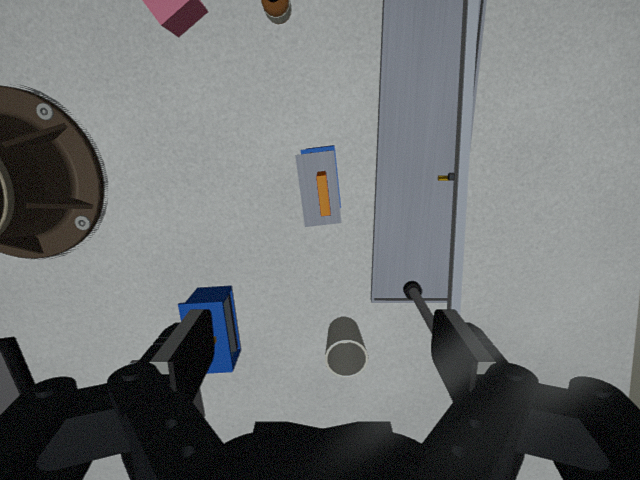

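The wrist view shows the small hanger's tab at (323,193), slightly rotated against the tray. The tray's near high corner is at (372,300), its near edge reaches (383,0), and the gate is at (447,177).

```bash
cat > m.py <<'E'
from h import *
im=cv2.imread('pics/w1.png');hsv=cv2.cvtColor(im,cv2.COLOR_BGR2HSV)
m=cv2.inRange(hsv,(5,150,80),(20,255,255))
n,l,st,c=cv2.connectedComponentsWithStats(m)
for i in range(1,n):
    if st[i][4]>80: print('orange',st[i],c[i].round(1))
i=[i for i in range(1,n) if abs(c[i]-[323,195]).max()<15][0]
mk=(l==i).astype(np.uint8);r=cv2.minAreaRect(cv2.findContours(mk,0,1)[0][0]);B=cv2.boxPoints(r);print(B.round(1).tolist())
for p in B: print(atz('w1',*p,192).round(1))
print('bridge',[atz('w1',*p,146).round(1) for p in[(296.5,155),(305,226.5),(341,223),(334,152)]])
a,b,c_=[atz('w1',*p,14) for p in[(372.5,301),(383,0),(447,299.5)]];print('tray',a,b,c_,'yaw',np.arctan2(-(b-a)[0],(b-a)[1]))
e=cv2.Canny(im,40,120)
g=cv2.cvtColor(im,cv2.COLOR_BGR2GRAY).astype(float)
for v in range(10,300,40): print(v,[int(u) for u in np.where(abs(np.diff(g[v,435:495]))>9)[0]+435])
E
python3 m.py
```

```text
orange [262   0  25  13 211] [273.9   5.2]
orange [317 171  13  45 396] [322.8 193.8]
[[315.70001220703125, 171.89999389648438], [325.0, 170.89999389648438], [329.79998779296875, 214.5], [320.5, 215.5]]
[440.9 -40.6 192. ]
[449.9 -40.9 192. ]
[448.6 -83.7 192. ]
[439.3 -83.4 192. ]
bridge [array([421.9, -24. , 146. ]), array([ 418.5, -102.8,  146. ]), array([ 459.2, -104.7,  146. ]), array([462. , -26.7, 146. ])]
tray [ 494.58539589 -268.47975033   14.        ] [552.27879705 143.86646571  14.        ] [ 611.75398183 -283.05703112   14.        ] yaw -0.13901252772574693
10 [461, 462, 465, 466, 467, 477, 478, 479, 481, 482, 485]
50 [459, 460, 463, 464, 465, 474, 475, 477, 478, 481]
90 [457, 458, 461, 462, 463, 472, 475, 476]
130 [455, 456, 459, 460, 461, 470, 471, 472]
170 [453, 454, 457, 458]
210 [450, 451, 454, 455, 456]
250 [449, 452, 453, 454, 463]
290 [446, 447, 450, 451, 452]
```

```bash
python3 - <<'E'
from h import *
for n,cols,line in (('side0',range(215,345,20),((190,230),(350,131))),('scene0',range(200,365,20),((185,213),(365,328)))):
    g=cv2.cvtColor(cv2.imread(f'pics/{n}.png'),cv2.COLOR_BGR2GRAY).astype(int)
    for c in cols:
        (a,b),(d,e)=line; y=int(b+(c-a)*(e-b)/(d-a)); print(n,c,y-10,g[y-10:y+14,c].tolist())
E
```

```text
side0 215 204 [156, 156, 157, 155, 156, 157, 157, 158, 151, 145, 144, 142, 131, 93, 80, 79, 80, 79, 89, 130, 153, 158, 155, 156]
side0 235 192 [152, 153, 151, 151, 152, 150, 147, 146, 145, 145, 142, 121, 91, 80, 79, 79, 83, 99, 128, 150, 153, 151, 152, 154]
side0 255 179 [153, 154, 155, 152, 154, 154, 151, 143, 141, 141, 134, 108, 84, 78, 77, 78, 84, 112, 144, 151, 151, 150, 151, 151]
side0 275 167 [155, 153, 149, 151, 152, 147, 141, 139, 137, 127, 97, 80, 77, 77, 80, 97, 126, 148, 153, 153, 151, 151, 151, 151]
side0 295 155 [156, 155, 154, 153, 145, 139, 138, 135, 115, 86, 77, 77, 78, 81, 101, 142, 152, 155, 155, 154, 154, 155, 154, 153]
side0 315 142 [152, 153, 154, 151, 144, 139, 136, 129, 105, 82, 77, 77, 79, 93, 131, 153, 156, 157, 158, 156, 154, 153, 153, 155]
side0 335 130 [151, 151, 148, 141, 138, 137, 127, 97, 79, 76, 77, 81, 100, 142, 148, 149, 150, 151, 153, 153, 152, 154, 155, 156]
scene0 200 212 [119, 114, 93, 84, 78, 83, 82, 87, 102, 121, 132, 136, 140, 133, 122, 102, 82, 76, 75, 76, 79, 82, 100, 131]
scene0 220 225 [154, 153, 154, 153, 153, 157, 155, 156, 150, 146, 140
[... 293 characters left out ...]
128, 115, 94, 82, 86, 107, 127, 137]
scene0 280 263 [155, 157, 156, 158, 157, 158, 156, 157, 156, 155, 151, 144, 145, 143, 141, 140, 138, 128, 105, 87, 82, 98, 119, 130]
scene0 300 276 [147, 156, 156, 157, 154, 154, 152, 155, 155, 156, 155, 152, 152, 146, 146, 142, 141, 136, 121, 100, 82, 82, 88, 93]
scene0 320 289 [156, 156, 158, 159, 158, 160, 155, 161, 160, 161, 157, 153, 152, 149, 148, 146, 145, 139, 129, 110, 89, 76, 75, 69]
scene0 340 302 [157, 159, 158, 157, 157, 161, 162, 160, 162, 159, 160, 156, 153, 153, 146, 145, 144, 141, 135, 124, 100, 83, 77, 76]
scene0 360 314 [154, 157, 157, 157, 156, 154, 155, 152, 151, 153, 150, 152, 154, 151, 149, 144, 143, 142, 140, 137, 125, 101, 77, 65]
```

```bash
python3 - <<'E'
from h import *
from scipy.optimize import least_squares
S=list(zip(range(215,345,20),[216.6,203.4,190,176.6,163.2,149.8,136.6]))
C=list(zip(range(200,365,20),[226.6,240.1,253.8,267.2,280.7,294.5,308,321.6,334.6]))
W=[(466.3,10),(464.3,50),(462.3,90),(460.2,130),(457.8,170),(455.3,210),(453.2,250),(451.2,290)]
obs=[('side0',p,-1) for p in S]+[('scene0',p,1) for p in C]+[('w1',p,-1) for p in W]
def res(q,obs,full=True):
    x0,yaw,h=q[:3]
    X=np.array([np.cos(yaw),np.sin(yaw),0]);Y=np.array([-np.sin(yaw),np.cos(yaw),0])
    d=Y*np.cos(.14)-np.array([0,0,1])*np.sin(.14);o=[]
    for f,p,s in obs:
        c=np.array([x0,-47,h])+5*s*X;r0,r=ray(f,*p);n=np.cross(r,d);o.append((c-r0)@n/np.linalg.norm(n))
    return np.array(o)
for sel in (('side0','scene0','w1'),('side0','scene0'),('side0','w1'),('scene0','w1')):
    ob=[o for o in obs if o[0] in sel];r=least_squares(res,[588,-.14,175],args=(ob,));print(sel,r.x.round(3),'rms',np.sqrt((r.fun**2).mean()).round(2))
    if len(sel)==3: print(r.fun.round(1))
# gate pivot & stop along the rail
E
```

```text
('side0', 'scene0', 'w1') [ 5.89481e+02 -1.47000e-01  1.69346e+02] rms 0.56
[ 0.5  0.7  0.7  0.6  0.5  0.4  0.7  0.3  0.4  0.1  0.3  0.4  0.1  0.1
  0.1  0.8 -0.5 -0.7 -0.9 -1.  -0.7 -0.4 -0.5 -0.7]
('side0', 'scene0') [ 5.88985e+02 -1.47000e-01  1.68996e+02] rms 0.18
('side0', 'w1') [ 5.91070e+02 -1.48000e-01  1.66935e+02] rms 0.14
('scene0', 'w1') [ 5.89779e+02 -1.47000e-01  1.70556e+02] rms 0.19
```

```bash
python3 - <<'E'
from h import *
go([445,-63.5,230],tool(-.04)[1])
print('gate pivot pred', [proj('w1',np.array([589.5,-47,169.3])+np.array([.1465,.989,-.14])*s*.99+[0,0,-dz]) for s,dz in((-20,18),(-20,14),(180,0))])
E
```

```text
pos [440.1 -81.  411.2] off(mm,tool) [ 18.1   2.4 181.2] norm [0.1508 0.0196 1.5101] dr [-0.0001  0.0001 -0.0534] F [ 0.4  1.  -0.2] t 2.95 open 0.999 g 0.0
gate pivot pred [(np.float64(455.5651392554403), np.float64(173.05137404349261)), (np.float64(456.87774841694306), np.float64(173.40975965433879)), (np.float64(473.9192945994797), np.float64(-42.71191135981735))]
```

```bash
python3 -m handwheel '{"offset":[[0.05,0.007,0.2],[0.05,0.007,0.2],[0.05,0.006,0.2],[0,0,0.2],[0,0,0.2],[0,0,0.2],[0,0,0.2],[0,0,0.11],[0,0,0],[0,0,0]],"dr":[[0,0,-0.027],[0,0,-0.026],[0,0,0],[0,0,0],[0,0,0],[0,0,0],[0,0,0],[0,0,0],[0,0,0],[0,0,0]]}' 1
python3 - <<'E'
from h import *
d=snap('wrist','w2');go([445,-63.5,153],tool(-.04)[1])
im=d['img'];hsv=cv2.cvtColor(im,cv2.COLOR_BGR2HSV)
m=cv2.inRange(hsv,(5,150,80),(20,255,255));n,l,st,c=cv2.connectedComponentsWithStats(m)
for i in range(1,n):
    if st[i][4]>200:
        B=cv2.boxPoints(cv2.minAreaRect(cv2.findContours((l==i).astype(np.uint8),0,1)[0][0]))
        print(B.round(0).tolist(),[atz('w2',*p,192).round(1).tolist() for p in B])
E
```

```text
time_s: 3.78
position: [444.3, -63.4, 230.2]
ee_rot: [-2.266, -2.175, 0.001]
force: [0.6, 0.4, 0.1]
opening: 1.0
gripper_force: 0.0
pos [444.7 -63.4 230.8] off(mm,tool) [-0.1  0.3 77.8] norm [-6.000e-04  2.200e-03  6.487e-01] dr [ 0.0003  0.0001 -0.0005] F [-0.7 -0.  -0. ] t 3.8333 open 1.001 g 0.0
[[311.0, 226.0], [329.0, 226.0], [329.0, 315.0], [311.0, 315.0]] [[441.1, -33.9, 192.0], [450.1, -34.2, 192.0], [448.3, -83.3, 192.0], [438.7, -82.9, 192.0]]
```

View pics/w2.png

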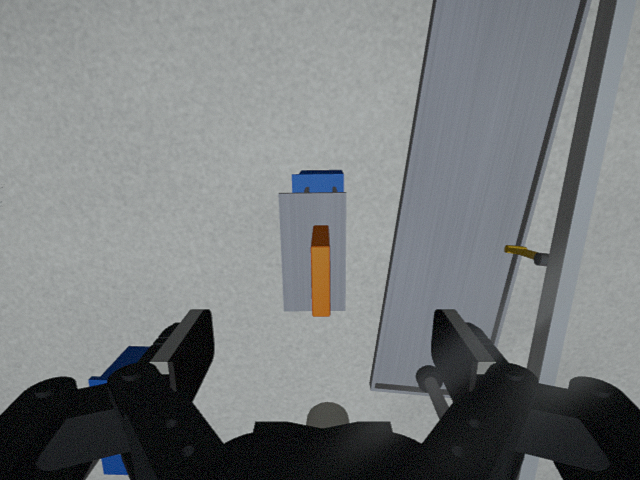

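The tab is aligned between the fingers: its top face spans rows 246–315 at column 320, so y is about -63. I'll descend and grip.

```bash
python3 -m handwheel '{"offset":[[0,0,0.13],[0,0,0.13],[0,0,0.13],[0,0,0.13],[0,0,0.13],[0,0,0],[0,0,0]],"dr":[[0,0,0],[0,0,0],[0,0,0],[0,0,0],[0,0,0],[0,0,0],[0,0,0]]}' 1
python3 -m handwheel '{"offset":[[0,0,0],[0,0,0],[0,0,0],[0,0,0],[0,0,0],[0,0,0],[0,0,0],[0,0,0],[0,0,0],[0,0,0],[0,0,0],[0,0,0]],"dr":[[0,0,0],[0,0,0],[0,0,0],[0,0,0],[0,0,0],[0,0,0],[0,0,0],[0,0,0],[0,0,0],[0,0,0],[0,0,0],[0,0,0]]}' 0
```

```text
time_s: 4.42
position: [444.8, -63.0, 152.8]
ee_rot: [2.265, 2.176, 0.0]
force: [0.5, 0.5, 0.6]
opening: 1.004
gripper_force: 0.0
time_s: 5.42
position: [444.3, -62.7, 152.3]
ee_rot: [-2.265, -2.177, 0.001]
force: [-1.7, 0.6, 5.7]
opening: 0.107
gripper_force: 58.8
```

```bash
python3 -m handwheel '{"offset":[[0,0,-0.03],[0,0,-0.08],[0,0,-0.12],[0,0,-0.12],[0,0,-0.12],[0,0,-0.12],[0,0,-0.12],[0,0,-0.06],[0,0,0],[0,0,0]],"dr":[[0,0,0],[0,0,0],[0,0,0],[0,0,0],[0,0,0],[0,0,0],[0,0,0],[0,0,0],[0,0,0],[0,0,0]]}' 0
python3 - <<'E'
from h import *
go([506.9,-127,238],tool(-.147,.14)[1])
snap('scene','s1');snap('side','d1')
a=cv2.imread('pics/s1.png')[100:340,150:450];b=cv2.imread('pics/d1.png')[60:300,150:450]
cv2.imwrite('pics/c1.png',np.hstack([cv2.resize(i,(400,320),interpolation=2) for i in(a,b)]))
E
```

```text
time_s: 6.25
position: [444.3, -62.7, 244.2]
ee_rot: [2.265, 2.177, -0.0]
force: [-0.7, -0.5, -3.2]
opening: 0.108
gripper_force: 58.5
pos [444.3 -62.7 244.2] off(mm,tool) [-61.8  65.1   6.2] norm [-0.5147  0.5423  0.0516] dr [ 0.0037 -0.0699  0.0534] F [-0.7 -0.5 -3.2] t 6.25 open 0.108 g 58.528382778167725
```

View pics/c1.png

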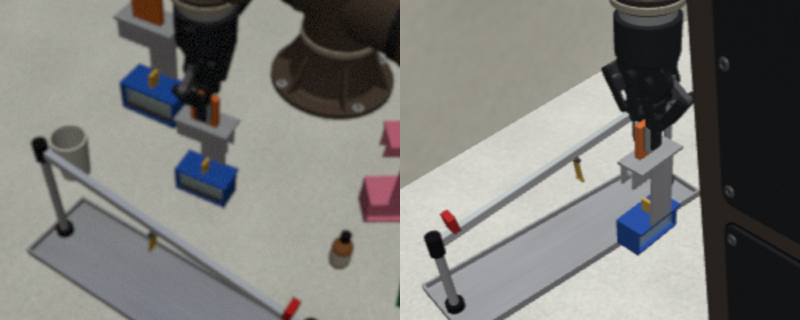

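Held and upright, with 3.2 N of weight on the wrist. Next I'll move to the pre-approach point beside the rail and tilt to the rail's slope.

```bash
python3 -m handwheel '{"offset":[[-0.04,0.045,0.004],[-0.09,0.095,0.009],[-0.09,0.095,0.009],[-0.09,0.095,0.009],[-0.09,0.095,0.009],[-0.075,0.08,0.008],[-0.04,0.037,0.004],[0,0,0],[0,0,0],[0,0,0],[0,0,0],[0,0,0],[0,0,0],[0,0,0]],"dr":[[0,0,0],[0,0,0],[0,0,0],[0,0,0],[0,0,0],[0,0,0],[0,0,0],[0.001,-0.0175,0.0133],[0.001,-0.0175,0.0133],[0.001,-0.0175,0.0133],[0.001,-0.0175,0.0133],[0,0,0],[0,0,0],[0,0,0]]}' 0
python3 - <<'E'
from h import *
go([506.9,-127,238],tool(-.147,.14)[1])
go([576.1,-137.3,238],tool(-.147,.14)[1])
d=snap('wrist','w3')
E
```

```text
time_s: 7.52
position: [507.0, -127.0, 238.1]
ee_rot: [2.306, 1.992, -0.161]
force: [0.2, 0.4, -2.9]
opening: 0.108
gripper_force: 58.5
pos [ 507.  -127.   238.1] off(mm,tool) [-0.  -0.1  0.1] norm [-0.0001 -0.001   0.0009] dr [-0.0003 -0.0005  0.0007] F [ 0.2  0.4 -2.9] t 7.5167 open 0.108 g 58.53262782096863
pos [ 507.  -127.   238.1] off(mm,tool) [-0.2 69.8  0.1] norm [-0.0014  0.582   0.0006] dr [-0.0003 -0.0005  0.0007] F [ 0.2  0.4 -2.9] t 7.5167 open 0.108 g 58.53262782096863
```

View pics/w3.png

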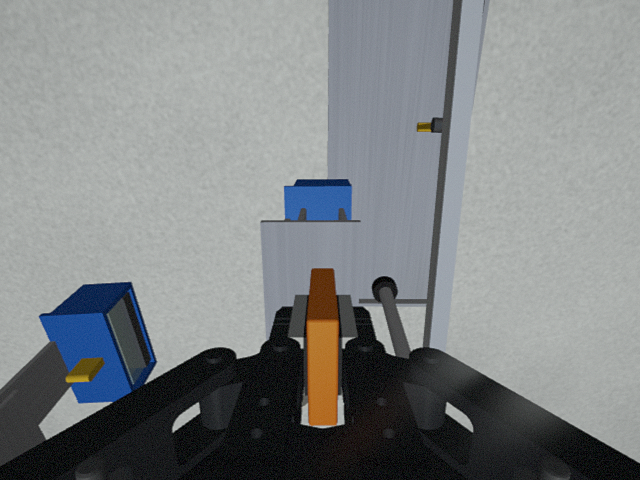

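```bash
python3 - <<'E'
from h import *
s=telemetry.observe();Rt=R.from_rotvec(s['ee_rot']);P=np.array(s['position'])
X,Y,Z=Rt.apply([0,1,0]),Rt.apply([1,0,0]),Rt.apply([0,0,-1])
for up in(14,17,20):
    g=P+up*Z; print(up,[np.round(proj('w3',g+x*X+40*Y-24*Z),1).tolist() for x in(-26,16)])
g=cv2.cvtColor(cv2.imread('pics/w3.png'),cv2.COLOR_BGR2GRAY).astype(int)
for v in (20,60,100,200,240): print(v,g[v,425:490].tolist())
yaw=-.147;Xs=np.array([np.cos(yaw),np.sin(yaw),0]);Ys=np.array([-np.sin(yaw),np.cos(yaw),0]);d=Ys*.99-np.array([0,0,.1395])
for e in(-5,5):print(e,[np.round(proj('w3',np.array([589.5,-47,169.3])+e*Xs+d*t),1).tolist() for t in(-110,-50,0,50,100)])
print('gate pivot',proj('w3',np.array([589.2,-49,169.6])-20*d+[0,0,-18]))
E
```

```text
14 [[257.6, 217.6], [357.7, 217.7]]
17 [[256.4, 219.1], [358.3, 219.2]]
20 [[255.1, 220.7], [359.0, 220.8]]
20 [138, 139, 135, 133, 139, 139, 136, 134, 133, 140, 137, 134, 137, 141, 139, 136, 137, 136, 135, 137, 134, 135, 141, 140, 136, 129, 109, 79, 70, 70, 67, 74, 69, 69, 73, 119, 164, 159, 161, 159, 159, 161, 161, 159, 158, 161, 159, 155, 159, 159, 159, 160, 159, 156, 161, 159, 154, 136, 133, 134, 135, 154, 178, 168, 169]
60 [142, 138, 139, 140, 139, 139, 138, 143, 137, 136, 138, 140, 141, 139, 139, 136, 137, 140, 139, 134, 137, 138, 130, 70, 69, 71, 73, 72, 73, 66, 74, 115, 165, 164, 160, 164, 163, 161, 159, 163, 162, 159, 160, 158, 163, 161, 159, 163, 160, 163, 162, 161, 151, 136, 137, 160, 172, 171, 172, 174, 172, 169, 170, 173, 171]
100 [140, 141, 141, 142, 137, 142, 141, 138, 141, 139, 141, 139, 138, 141, 138, 141, 138, 143, 136, 106, 73, 65, 72, 72, 76, 74, 68, 103, 151, 163, 163, 160, 165, 160, 161, 160, 163, 161, 160, 164, 164, 162, 163, 162, 160, 164, 161, 161, 150, 176, 175, 172, 169, 175, 175, 177, 177, 171, 168, 174, 173, 178, 176, 177, 174]
200 [144, 141, 147, 144, 14
[... 161 characters left out ...]
175, 175, 174, 178, 176, 177, 178, 175, 170, 170, 171, 167, 172, 170, 170, 172, 171, 169, 167, 170, 172, 174, 171, 170, 173, 175, 175]
240 [145, 146, 142, 147, 144, 148, 136, 80, 72, 76, 76, 75, 73, 79, 124, 169, 165, 165, 162, 165, 165, 159, 164, 163, 163, 164, 162, 164, 162, 167, 162, 164, 165, 176, 177, 176, 179, 176, 174, 169, 172, 173, 174, 171, 172, 171, 175, 177, 180, 180, 179, 180, 177, 175, 173, 175, 177, 178, 177, 176, 178, 174, 176, 179, 177]
-5 [[432.9, 286.5], [442.7, 181.3], [452.2, 78.7], [463.3, -41.2], [476.5, -183.1]]
5 [[450.3, 286.5], [461.5, 181.3], [472.5, 78.7], [485.4, -41.1], [500.6, -183.0]]
gate pivot (np.float64(446.82927657880344), np.float64(121.99837932113812))
```

Bridge edge at (261–361, 221) and rail edge at (443,200) both agree with the model to about 0.5 mm relative. The gate pivot is at (437,125). Sliding the hook over the rail.

```bash
python3 -m handwheel '{"offset":[[0,0.03,0],[0,0.06,0],[0,0.07,0],[0,0.07,0],[0,0.07,0],[0,0.07,0],[0,0.07,0],[0,0.06,0],[0,0.05,0],[0,0.03,0],[0,0,0],[0,0,0],[0,0,0]],"dr":[[0,0,0],[0,0,0],[0,0,0],[0,0,0],[0,0,0],[0,0,0],[0,0,0],[0,0,0],[0,0,0],[0,0,0],[0,0,0],[0,0,0],[0,0,0]]}' 0
python3 - <<'E'
from h import *
go([576.1,-137.3,216.5],tool(-.147,.14)[1])
snap('scene','s2');snap('side','d2')
a=cv2.imread('pics/s2.png')[160:310,170:357];b=cv2.imread('pics/d2.png')[80:230,230:417]
cv2.imwrite('pics/c2.png',np.hstack([cv2.resize(i,(400,320),interpolation=2) for i in(a,b)]))
E
```

```text
time_s: 8.65
position: [575.6, -137.1, 238.2]
ee_rot: [2.306, 1.991, -0.163]
force: [-0.4, 0.0, -3.3]
opening: 0.108
gripper_force: 58.5
pos [ 575.6 -137.1  238.2] off(mm,tool) [ 3.   0.5 21.5] norm [0.0246 0.0045 0.1792] dr [-0.0004  0.0001  0.0003] F [-0.4  0.  -3.3] t 8.65 open 0.108 g 58.542829155921936
```

View pics/c2.png

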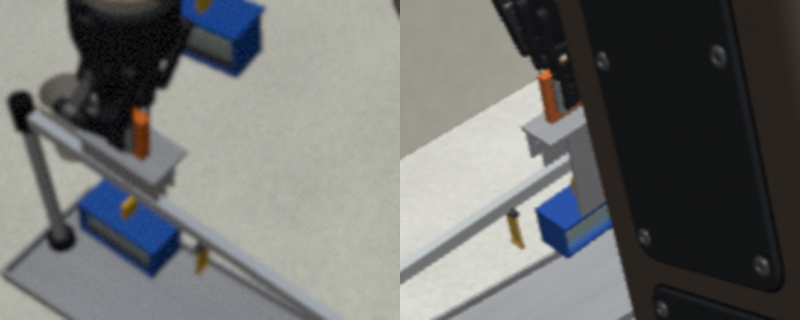

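The rail runs between bridge and striker, uphill of the gate. Lowering: 13 mm first, then 0.5–1 mm steps while watching the force.

```bash
python3 -m handwheel '{"offset":[[0,0.001,0.02],[0,0.001,0.02],[0,0.001,0.02],[0,0.001,0.02],[0,0,0.015],[0,0,0.015],[0,0,0],[0,0,0]],"dr":[[0,0,0],[0,0,0],[0,0,0],[0,0,0],[0,0,0],[0,0,0],[0,0,0],[0,0,0]]}' 0
python3 -m handwheel '{"offset":[[0,0,0.008],[0,0,0.008],[0,0,0.008],[0,0,0],[0,0,0]],"dr":[[0,0,0],[0,0,0],[0,0,0],[0,0,0],[0,0,0]]}' 0
```

```text
time_s: 9.42
position: [576.1, -139.1, 225.0]
ee_rot: [2.306, 1.991, -0.163]
force: [-0.1, 0.3, -3.2]
opening: 0.108
gripper_force: 58.5
time_s: 9.83
position: [576.0, -139.5, 222.3]
ee_rot: [2.306, 1.99, -0.162]
force: [0.5, 0.6, -2.3]
opening: 0.108
gripper_force: 58.5
```

```bash
python3 -m handwheel '{"offset":[[0,0,0.006],[0,0,0.006],[0,0,0],[0,0,0]],"dr":[[0,0,0],[0,0,0],[0,0,0],[0,0,0]]}' 0
```

```text
time_s: 10.17
position: [576.0, -139.7, 220.8]
ee_rot: [2.306, 1.99, -0.162]
force: [0.3, 0.3, -3.4]
opening: 0.107
gripper_force: 58.5
```

```bash
python3 -m handwheel '{"offset":[[0,0,0.006],[0,0,0.006],[0,0,0],[0,0,0]],"dr":[[0,0,0],[0,0,0],[0,0,0],[0,0,0]]}' 0
```

```text
time_s: 10.5
position: [576.0, -139.9, 219.4]
ee_rot: [2.306, 1.99, -0.163]
force: [0.8, -0.7, -2.5]
opening: 0.111
gripper_force: 58.5
```

```bash
python3 -m handwheel '{"offset":[[0,0,0.005],[0,0,0.005],[0,0,0],[0,0,0]],"dr":[[0,0,0],[0,0,0],[0,0,0],[0,0,0]]}' 0
```

```text
time_s: 10.83
position: [575.9, -140.1, 218.2]
ee_rot: [2.306, 1.99, -0.163]
force: [0.3, -0.2, -3.5]
opening: 0.107
gripper_force: 58.5
```

```bash
python3 -m handwheel '{"offset":[[0,0,0.004],[0,0,0.004],[0,0,0],[0,0,0]],"dr":[[0,0,0],[0,0,0],[0,0,0],[0,0,0]]}' 0
```

```text
time_s: 11.17
position: [575.9, -140.2, 217.3]
ee_rot: [2.306, 1.99, -0.163]
force: [-0.3, 0.4, -3.1]
opening: 0.11
gripper_force: 58.5
```

```bash
python3 -m handwheel '{"offset":[[0,0,0.004],[0,0,0.004],[0,0,0],[0,0,0]],"dr":[[0,0,0],[0,0,0],[0,0,0],[0,0,0]]}' 0
```

```text
time_s: 11.5
position: [576.0, -140.4, 216.8]
ee_rot: [2.305, 1.99, -0.162]
force: [-1.2, 0.4, 2.3]
opening: 0.109
gripper_force: 59.5
```

```bash
python3 -m handwheel '{"offset":[[0,0,0.003],[0,0,0.003],[0,0,0],[0,0,0]],"dr":[[0,0,0],[0,0,0],[0,0,0],[0,0,0]]}' 0
```

```text
time_s: 11.83
position: [576.1, -140.4, 216.6]
ee_rot: [2.305, 1.99, -0.161]
force: [-3.0, 3.4, 8.6]
opening: 0.111
gripper_force: 60.5
```

```bash
python3 -m handwheel '{"offset":[[0,0,-0.004],[0.01,0,0],[0.02,0,0],[0.02,0,0],[0.02,0,0],[0.02,0,0],[0.01,0,0],[0,0,0],[0,0,0]],"dr":[[0,0,0],[0,0,0],[0,0,0],[0,0,0],[0,0,0],[0,0,0],[0,0,0],[0,0,0],[0,0,0]]}' 0; python3 -c "
from h import *
print(telemetry.observe()['force'],telemetry.observe()['torque'])"
```

```text
time_s: 12.58
position: [577.8, -128.4, 215.0]
ee_rot: [2.305, 1.99, -0.162]
force: [-2.2, 1.5, 5.9]
opening: 0.108
gripper_force: 59.9
[-2.16370956  1.54162625  5.85358748] [ 0.34911848  0.39936802 -0.06752397]
```

```bash
python3 -m handwheel '{"offset":[[0,0,-0.003],[0.02,0,0],[0.03,0,0],[0.03,0,0],[0.03,0,0],[0.03,0,0],[0.03,0,0],[0.03,0,0],[0.03,0,0],[0.02,0,0],[0,0,0],[0,0,0]],"dr":[[0,0,0],[0,0,0],[0,0,0],[0,0,0],[0,0,0],[0,0,0],[0,0,0],[0,0,0],[0,0,0],[0,0,0],[0,0,0],[0,0,0]]}' 0
```

```text
time_s: 13.58
position: [582.1, -98.7, 210.7]
ee_rot: [2.306, 1.991, -0.162]
force: [-0.7, 2.1, 5.4]
opening: 0.11
gripper_force: 59.7
```

```bash
python3 -m handwheel '{"offset":[[0,0,-0.002],[0.02,0,0],[0.03,0,0],[0.03,0,0],[0.03,0,0],[0.03,0,0],[0.03,0,0],[0.03,0,0],[0.02,0,0],[0,0,0]],"dr":[[0,0,0],[0,0,0],[0,0,0],[0,0,0],[0,0,0],[0,0,0],[0,0,0],[0,0,0],[0,0,0],[0,0,0]]}' 0
python3 -m handwheel '{"offset":[[0.02,0,0],[0.02,0,0],[0.02,0,0],[0.02,0,0],[0.02,0,0],[0.02,0,0],[0,0,0]],"dr":[[0,0,0],[0,0,0],[0,0,0],[0,0,0],[0,0,0],[0,0,0],[0,0,0]]}' 0
```

```text
time_s: 14.42
position: [585.9, -72.7, 207.1]
ee_rot: [2.306, 1.991, -0.162]
force: [-0.9, 1.1, 4.1]
opening: 0.114
gripper_force: 59.6
time_s: 15.0
position: [587.9, -58.9, 205.1]
ee_rot: [2.305, 1.991, -0.163]
force: [-2.0, -1.1, 4.8]
opening: 0.109
gripper_force: 59.7
```

```bash
python3 -m handwheel '{"offset":[[0.02,0,0],[0.02,0,0],[0.02,0,0],[0.02,0,0],[0.02,0,0],[0,0,0]],"dr":[[0,0,0],[0,0,0],[0,0,0],[0,0,0],[0,0,0],[0,0,0]]}' 0
python3 -m handwheel '{"offset":[[0.02,0,0],[0.02,0,0],[0.02,0,0],[0.02,0,0],[0.02,0,0],[0,0,0]],"dr":[[0,0,0],[0,0,0],[0,0,0],[0,0,0],[0,0,0],[0,0,0]]}' 0
```

```text
time_s: 15.5
position: [589.6, -47.2, 203.4]
ee_rot: [2.306, 1.991, -0.163]
force: [-2.1, -1.4, 4.0]
opening: 0.111
gripper_force: 59.6
time_s: 16.0
position: [591.4, -34.8, 201.6]
ee_rot: [2.306, 1.991, -0.161]
force: [-2.0, 1.4, 3.7]
opening: 0.105
gripper_force: 60.4
```

```bash
python3 -m handwheel '{"offset":[[0.02,0,-0.002],[0.03,0,0],[0.03,0,0],[0.03,0,0],[0.03,0,0],[0.03,0,0],[0.03,0,0],[0.02,0,0],[0.01,0,0],[0,0,0],[0,0,0],[0,0,0]],"dr":[[0,0,0],[0,0,0],[0,0,0],[0,0,0],[0,0,0],[0,0,0],[0,0,0],[0,0,0],[0,0,0],[0,0,0],[0,0,0],[0,0,0]]}' 0
python3 - <<'E'
from h import *
snap('scene','s3');snap('side','d3')
a=cv2.imread('pics/s3.png')[180:360,190:415];b=cv2.imread('pics/d3.png')[120:300,180:405]
cv2.imwrite('pics/c3.png',np.hstack([cv2.resize(i,(400,320),interpolation=2) for i in(a,b)]))
E
```

```text
time_s: 17.0
position: [595.3, -8.7, 198.1]
ee_rot: [2.306, 1.99, -0.163]
force: [-0.5, 0.2, -0.9]
opening: 0.11
gripper_force: 59.5
```

View pics/c3.png

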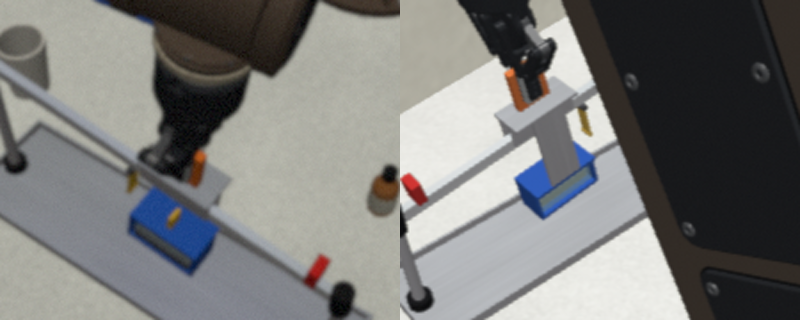

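The gate hangs shut behind the striker (scene crop (131,181)), and the stop is ahead at (317,270). I'll carry it about 34 mm further downhill for a softer arrival at the stop, then let go.

```bash
python3 -m handwheel '{"offset":[[0.02,0,0],[0.03,0,0],[0.04,0,0],[0.04,0,0],[0.04,0,0],[0.04,0,0],[0.04,0,0],[0.03,0,0],[0.01,0,0],[0,0,0],[0,0,0],[0,0,0]],"dr":[[0,0,0],[0,0,0],[0,0,0],[0,0,0],[0,0,0],[0,0,0],[0,0,0],[0,0,0],[0,0,0],[0,0,0],[0,0,0],[0,0,0]]}' 0
python3 -m handwheel '{"offset":[[0,0,0],[0,0,0],[0,0,0],[0,0,0],[0,0,0],[0,0,0],[0,0,0],[0,0,0],[0,0,0],[0,0,0],[0,0,0],[0,0,0],[0,0,0],[0,0,0],[0,0,0],[0,0,0],[0,0,0],[0,0,0]],"dr":[[0,0,0],[0,0,0],[0,0,0],[0,0,0],[0,0,0],[0,0,0],[0,0,0],[0,0,0],[0,0,0],[0,0,0],[0,0,0],[0,0,0],[0,0,0],[0,0,0],[0,0,0],[0,0,0],[0,0,0],[0,0,0]]}' 1
python3 -m handwheel '{"offset":[[0,0,-0.05],[0,0,-0.1],[0,0,-0.15],[0,0,-0.15],[0,0,-0.15],[0,0,-0.15],[0,0,-0.15],[0,0,-0.1],[0,0,0],[0,0,0],[0,0,0],[0,0,0]],"dr":[[0,0,0],[0,0,0],[0,0,0],[0,0,0],[0,0,0],[0,0,0],[0,0,0],[0,0,0],[0,0,0],[0,0,0],[0,0,0],[0,0,0]]}' 1
python3 - <<'E'
from h import *
snap('scene','s4');snap('side','d4')
a=cv2.imread('pics/s4.png')[180:400,190:465];b=cv2.imread('pics/d4.png')[110:330,150:425]
cv2.imwrite('pics/c4.png',np.hstack([cv2.resize(i,(400,320),interpolation=2) for i in(a,b)]))
E
```

```text
time_s: 18.1
position: [600.4, 25.3, 193.3]
ee_rot: [2.306, 1.99, -0.163]
force: [0.5, 0.5, -2.4]
opening: 0.112
gripper_force: 59.1
time_s: 19.6
position: [600.4, 25.5, 193.3]
ee_rot: [2.306, 1.99, -0.162]
force: [0.2, -0.3, 0.3]
opening: 0.997
gripper_force: 0.0
time_s: 20.6
position: [602.6, 42.0, 311.1]
ee_rot: [2.306, 1.991, -0.164]
force: [0.6, -0.4, 0.2]
opening: 1.0
gripper_force: 0.0
```

View pics/c4.png

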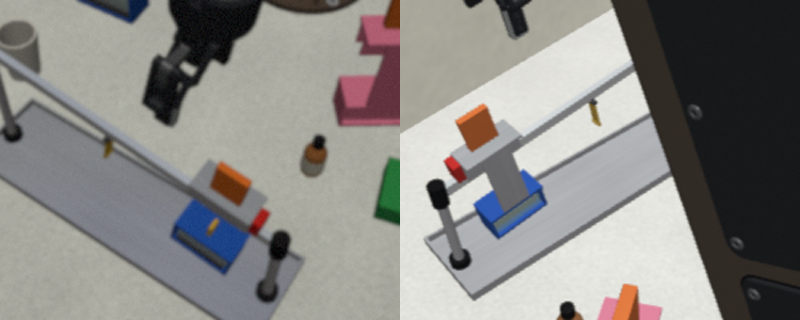

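The hanger hangs by the red stop (scene crop tab (231,183), stop (260,220)) with the gate shut. A quick check of its position and that it is at rest, then I'll hand in.

```bash
python3 -m handwheel '{"offset":[[0,0,0],[0,0,0],[0,0,0],[0,0,0],[0,0,0],[0,0,0],[0,0,0],[0,0,0],[0,0,0],[0,0,0],[0,0,0],[0,0,0]],"dr":[[0,0,0],[0,0,0],[0,0,0],[0,0,0],[0,0,0],[0,0,0],[0,0,0],[0,0,0],[0,0,0],[0,0,0],[0,0,0],[0,0,0]]}' 1
python3 - <<'E'
from h import *
snap('scene','s5');snap('side','d5')
def c(n,est):
    m=cv2.inRange(cv2.cvtColor(cv2.imread(f'pics/{n}.png'),cv2.COLOR_BGR2HSV),(5,150,80),(20,255,255))
    k,l,s,q=cv2.connectedComponentsWithStats(m);i=min((i for i in range(1,k) if s[i][4]>60),key=lambda i:np.linalg.norm(q[i]-est));return q[i]
for a,b in(('s4','d4'),('s5','d5')):
    p=c(a,[349,306]);q=c(b,[203,198]);x,e=tri([(a,*p),(b,*q)]);d=x-[589.2,-49,0]
    print(p.round(2),q.round(2),x.round(1),np.round(e,1),'stand x,y',(d@[.989,-.1465,0]).round(1),(d@[.1465,.989,0]).round(1))
E
```

```text
time_s: 21.7
position: [602.9, 42.0, 312.1]
ee_rot: [2.306, 1.99, -0.163]
force: [0.0, -0.2, -0.4]
opening: 1.002
gripper_force: 0.0
[348.04 305.81] [202.52 197.28] [610.1  95.8 199.5] [0.3 0.3] stand x,y -0.5 146.2
[348.06 305.81] [202.49 197.27] [610.1  95.8 199.6] [0.3 0.3] stand x,y -0.5 146.3
```

At rest with its grip at y = 146 mm, which is within 138–155 mm. Handing in.

```bash
python3 -c "
from plant import order
print(order.hand_in())"
```

```text
the job is handed in; nothing more can be done
None
```

The job is handed in (no verdict returned): I hooked the blue hanger on uphill of the gate, pushed it through while held and let it go; it rolled to the red stop and rests there, grip at about y = 146 mm, with the gate shut behind it and the arm clear.

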